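# Re-heel an upturned shoe under the press

## Robot

A 7-joint arm with a two-finger parallel gripper is mounted at the origin on the work surface. World frame = base frame: x ahead of the robot, y to its left, z up, the work surface at z = 0. Lengths are in m, angles in rad, forces in N, time in s.
With the tool pointing down it reaches from about 0.425 to 0.95 m from the base axis. Payload 4.7 kg.
Tool frame: the origin (TCP) lies between the finger pads; the fingertips stand 19 mm ahead of it and the grasp point (between the pads) is the TCP; y points along the fingers, x is the direction in which the jaws open and shut, and the axes are right-handed (so a half turn about y gives the same grasp; the last joint's range is limited). The gripper opens to 85 mm and grips with 20 to 120 N. Pads are 22 mm wide; open, the fingers measure 114 mm over their backs; the gripper's body (76 mm by 85 mm) begins 54 mm behind the grasp point. The pads swing forward as they close: fully open they stand 13 mm farther back than shut.
Start: joints at [-1.178, 0.469, -0.049, 1.532, 0.024, 1.141, -0.082], TCP at [0.276, 0.616, 0.221] pointing down, gripper open.
Joint ranges: [-2.59, 2.59], [-0.33, 1.99], [-1.39, 1.29], [0.1, 2.45], [-1.04, 4.18], [0.21, 1.99], [-2.66, 2.66]. Speed limits (rad/s): [2.57, 2.57, 3.14, 3.14, 3.14, 3.14, 3.14].

## Interface

Orientations are given as [roll, pitch, yaw] about the fixed x, y, z axes, in that order (R = Rz(yaw) Ry(pitch) Rx(roll)).
In Python, from workcell import arm gives the robot as it stands. The module is installed in compiled form; this text tells all that it offers.
- The arm moves only by the tool arm_command, never from a script. Its argument "steps" is text: rows parted by semicolons, each of 5 numbers parted by spaces: the shift along the tool's x, y, z in cm, then the turn about the tool's y in rad, then the opening, from 0 (shut) to 1 (fully open). In form: dx dy dz roll hand; .... A call has 1 to 5 rows; each row shifts and turns the pose as measured when the row begins, along the tool's axes as they then stand; what a row does not reach is not made up. A row lasts 1/10 s, in which the tool goes at most 50 mm and 8.59 degrees, less where a joint would pass 70% of its speed; a pose out of reach is approached as far as the arm can. A call with a gripper value outside its range is refused whole. The fingers move at their own pace and stop on an object; "newtons" is the grip in N (left out, the last holds). Time passes only in rows, so rows that do not move let the fingers close. It gives the time, the measured TCP pose, the force and the opening at its end, in the units of the state.
- arm.sense(): the state, without advancing time (a new reading comes with each control period).
- arm.get_image(name): name is "scene" or "top"; returns a dict with "frame" (420x560x3 uint8, blue, green, red), "fx", "fy", "cx", "cy" (pixels), "D" ([k1, k2, p1, p2, k3] as OpenCV has them; the pictures are not rectified), "R" (3x3) and "t" (3): a world point X has camera coordinates R X + t. Camera axes: x right, y down, z forward; pixel columns grow to the right and rows downward; lengths in m; the calibration is good to about 2 mm. A picture is of the moment at which its call begins. There is no depth.
- arm.job_done(): hands the job in, once; it reports no verdict.
The state is a dict: "time_s": time; "q": joint angles; "qd": joint speeds; "joint_efforts": joint torques, N m; "ee_pos": TCP position; "eef_rot": TCP orientation; "contact_force": force on the tool from outside, world axes, zero at the start; "moment": the same for the moment, N m; "finger_gap": finger opening in m.
Only numpy, scipy, OpenCV 4.12 (cv2) and the standard library are available. Lean on these libraries where they do the work, as an engineer would, in place of code of your own. Each camera call takes 0.05 s, during which the arm holds its last target. There are 200 camera calls.

## Task

Lay the tan D-shaped heel lift on the heel of the upturned shoe, flush with the heel all round with its straight edge towards the toe, and let go of it. Then swing the press arm over by its black ball and press its pad down firmly on the lift, leaving the arm down with the pad resting on the lift, which must still be flush. Leave the other things on the bench as they are.

Things in the scene. Friction and masses are not known exactly. Their poses are not given: they have to be found in the camera images.
- lift: tan rubber D-shaped heel lift, 66 mm long, 54 mm wide, 12 mm thick, flat on the bench. Origin: centre of its underside; x runs from the round end to the straight edge, z up. Round end: radius 27 mm about x = -6 mm; from there to the straight edge at x = +33 mm the sides are parallel, 54 mm apart. Both faces are alike
- lift_back (a point): on the lift: the outermost point of its round end, half way up its thickness (x = -33 mm, z = 6 mm in the lift's frame)
- lift_front (a point): on the lift: the middle of its straight edge, half way up its thickness (x = +33 mm, z = 6 mm)
- jack: green heel jack, a fixed stand holding a black shoe sole up. Origin: on the bench under the heel's centre; x to the toe, y to the press hinge, z up. Heel top: flat, 110 mm above the bench, D outline as the lift's, straight edge at x = +33 mm. Sole to x = 190 mm, up to 116 mm high from x = 95 mm on. Hinge cheeks at y = 113 to 147 mm, 155 mm high, x = -24 to 24 mm
- heel_back (a point): on the heel's top face: the outermost point of the round end of the heel; the axes are the jack's
- heel_front (a point): on the heel's top face: the middle of the heel's straight edge
- press_arm (a joint): angle (rad) of the press arm, a steel bar 18 mm wide, 14 mm thick; level hinge axis along the jack's x, stiff: it stays where it is left. 0: level, pad flat on a 12 mm lift on the heel; grows as the arm is raised; 1.57: upright; stops at -0.03 and 2.0. Moving it takes 2 to 6 N at the ball
- press_ball (a point): centre of the black ball, 32 mm across, at the arm's free end, 190 mm from the hinge axis. It can be pinched from above across the arm (fingers closing along the jack's x) and turns between the fingers, or be pushed. With the arm level it is at y = -60 mm, z = 140 mm in the jack's frame
- press_hinge (a point): on the hinge axis of the press arm, at y = 130 mm, z = 140 mm in the jack's frame
- press_pad: black rubber disc, 44 mm across and 11 mm thick, under the press arm 130 mm from its hinge, sprung to tilt up to 0.1 rad; it comes down on the middle of the heel. Origin: centre of its face on the arm
- small_lift: smaller, thinner black rubber heel lift of the same D shape (50 x 42 x 8 mm), not for this shoe; origin: centre of its underside. Leave alone
- polish_tin: flat round red tin, 72 mm across, 24 mm high; origin: centre of its underside. Leave alone
- jar: amber jar with a green lid, 66 mm across, 85 mm high; origin: centre of its underside. Leave alone
- hammer: hammer, 240 mm long, lying flat. Leave alone
- glue_can: can with a yellow label, 72 mm across, 110 mm high; origin: centre of its underside. Leave alone
- brush: wooden shoe brush, 150 x 50 x 38 mm; origin: centre of its underside. Leave alone
- stone: blue sharpening stone, 150 x 50 x 22 mm; origin: centre of its underside. Leave alone
Mind the look-alikes: they are no part of the job. Of the things that look like the lift, take the one that is farthest from the robot's base at the start.

How it is judged:
On the way, in this order (a step that is already met when the one before it is completed fails the run):
1. the lift lies flush on the heel, let go, with the press arm still raised (horizontal distance between lift_back and heel_back below 0.005 m and horizontal distance between lift_front and heel_front below 0.005 m and angle between lift's own z axis and vertical below 0.06 rad and height (world z) of lift between 0.105 and 0.125 m and value of joint press_arm above 0.6 rad and contact force between the fingers and lift below 0.1 N and linear speed of lift below 0.01 m/s), for 0.2 s.
2. the pad presses the lift onto the heel (horizontal distance between lift_back and heel_back below 0.005 m and horizontal distance between lift_front and heel_front below 0.005 m and angle between lift's own z axis and vertical below 0.06 rad and height (world z) of lift between 0.105 and 0.125 m and contact force between press_pad and lift above 4 N), for 0.2 s.
At the end, for the whole second after the job is handed in: the lift lies flat on the heel with its round end and the middle of its straight edge each within 5 mm (seen from above) of those of the heel, the press arm is left down (joint between -0.02 and 0.015 rad) with its pad on the lift, and all is at rest (horizontal distance between lift_back and heel_back below 0.005 m and horizontal distance between lift_front and heel_front below 0.005 m and angle between lift's own z axis and vertical below 0.06 rad and height (world z) of lift between 0.105 and 0.125 m and value of joint press_arm between -0.02 and 0.015 rad and linear speed of lift below 0.01 m/s); the robot touches nothing.
It fails at once if another thing on the bench is shifted by more than 30 mm (distance of any of small_lift, polish_tin, jar, hammer, glue_can, brush, stone from where it was at the start of the episode above 0.03 m).
It also fails if it takes over 72 s, if anything falls off the work surface, if the arm or the gripper's body presses on something with over 40 N, if the wrist force passes 120 N, or if a joint passes its speed limit or range.

## Working session

There is one attempt and no reset: what is moved stays moved. The work goes in short steps, Python scripts to look and compute and a tool call to move; the robot and the scene stay as the last step left them, time stands still between calls to the robot, and variables do not carry over. Pictures are saved under pics/ and viewed, about 8 in all and at most 12, crops included, and the job is handed in when it is done.

Besides the shell and the picture viewer there is one more tool, called after "Request:" as a command line: name --argument value ..., lists and objects as JSON in quotes. arm_command: Moves the arm, as the interface text tells. Its arguments: {"type":"object","properties":{"steps":{"type":"string"},"newtons":{"type":"number"}},"required":["steps"]}

```bash
mkdir -p pics
cat > h.py <<'E'
import numpy as np,cv2
from workcell import arm
def shot(n,fn=None):
    im=arm.get_image(n)
    if fn: cv2.imwrite('pics/'+fn,im['frame'])
    K=np.array([[im['fx'],0,im['cx']],[0,im['fy'],im['cy']],[0,0,1.]])
    np.savez('cal_'+n,K=K,D=np.array(im['D'],float),R=im['R'],t=im['t'])
    return im
def cal(n): return np.load(f'cal_{n}.npz')
def px2w(n,uv,z):
    c=cal(n);p=cv2.undistortPoints(np.array(uv,float).reshape(-1,1,2),c['K'],c['D']).reshape(-1,2)
    C=-c['R'].T@c['t'];d=np.c_[p,np.ones(len(p))]@c['R']
    return C+d*((z-C[2])/d[:,2])[:,None]
def w2px(n,X):
    c=cal(n);return cv2.projectPoints(np.array(X,float).reshape(-1,3),cv2.Rodrigues(c['R'])[0],c['t'].reshape(3,1),c['K'],c['D'])[0].reshape(-1,2)
E
python3 - <<'E'
from h import *
for n in('scene','top'):
    shot(n,n+'0.png');c=cal(n);print(n,-c['R'].T@c['t'],c['R'][2])
s=arm.sense();print({k:np.round(v,3) for k,v in s.items()})
E
```

```text
scene [ 1.43395372 -0.11901142  1.11646525] [-0.66609661  0.07185332 -0.74239639]
top [ 0.43620298 -0.02556597  1.30615092] [ 0.09015987  0.01419457 -0.99582615]
{'time_s': np.float64(0.1), 'q': array([-1.178,  0.469, -0.049,  1.534,  0.024,  1.141, -0.082]), 'qd': array([ 0.   , -0.001,  0.001, -0.003,  0.   ,  0.002, -0.001]), 'joint_efforts': array([ 0.0000e+00, -5.1151e+01, -4.7000e-02, -2.3839e+01,  1.1000e-02,
        4.0000e-03,  0.0000e+00]), 'ee_pos': array([0.276, 0.615, 0.22 ]), 'eef_rot': array([-1.571,  0.002,  1.149]), 'contact_force': array([0.021, 0.006, 0.346]), 'moment': array([-0.073, -0.037,  0.001]), 'finger_gap': np.float64(0.085)}
```

View pics/scene0.png

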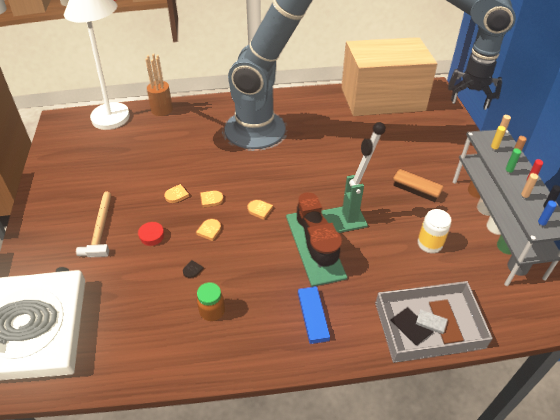

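View pics/top0.png

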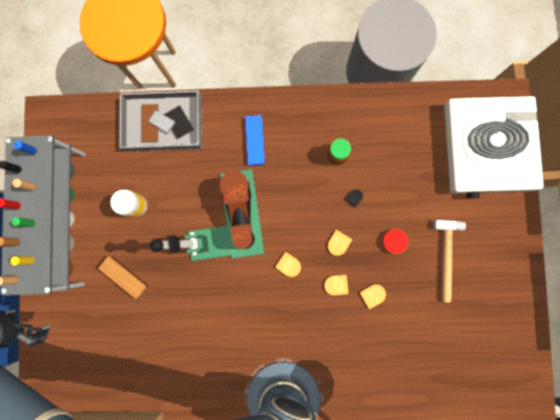

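Scene: four tan D's (top px 289,265; 339,243; 336,285; 374,296); the base is at about (283,395), so the farthest is the one at (339,243). The jack is at about (240,237) with its toe towards +x (up in the top picture), and the press arm is upright, to the +y side.

Run:
```python
from h import *
f=cv2.imread('pics/top0.png')
a=cv2.resize(f[225:265,318:358],(400,400),interpolation=cv2.INTER_CUBIC)
b=cv2.resize(f[165:265,180:270],None,fx=4,fy=4,interpolation=cv2.INTER_CUBIC)
o=np.zeros((400,780,3),np.uint8);o[:,:400]=a;o[:,410:770]=b;cv2.imwrite('pics/c1.png',o)
hsv=cv2.cvtColor(f,cv2.COLOR_BGR2HSV)
m=cv2.inRange(hsv,(14,100,140),(35,255,255))
n,l,st,ce=cv2.connectedComponentsWithStats(m)
for i in range(1,n):
    if st[i,4]>150:
        w=px2w('top',ce[i],0.011)[0];print(ce[i].round(1),st[i],w.round(3),np.hypot(*w[:2]).round(3))
```

```text
[121.   27.2] [  79    0   85   63 4409] [1.155 0.481 0.011] 1.251
[519.4  69.2] [513  62  16  17 178] [ 0.971 -0.768  0.011] 1.238
[ 23.4 184.3] [ 13 179  23  11 154] [0.659 0.784 0.011] 1.024
[139.1 205.4] [129 190  17  28 192] [0.581 0.421 0.011] 0.717
[338.3 243.1] [327 229  25  27 444] [ 0.448 -0.18   0.011] 0.483
[447.4 267.2] [443 230  10  73 598] [ 0.367 -0.501  0.011] 0.621
[288.4 265.1] [275 252  26  26 442] [ 0.387 -0.028  0.011] 0.389
[ 21.5 260.1] [ 10 256  25  10 212] [0.425 0.785 0.011] 0.892
[122. 277.] [ 99 257  47  42 829] [0.366 0.473 0.011] 0.598
[336.4 284.9] [324 274  25  22 448] [ 0.325 -0.169  0.011] 0.366
[373.1 295.2] [360 284  27  25 461] [ 0.291 -0.277  0.011] 0.402
```

View pics/c1.png

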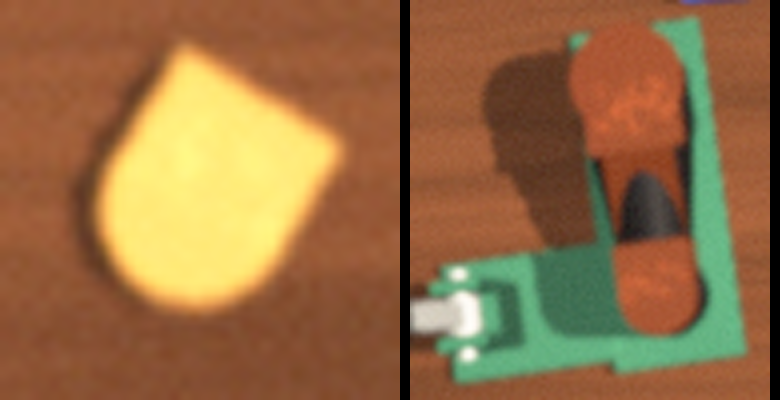

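Run:
```python
from h import *
f=cv2.imread('pics/scene0.png')
cv2.imwrite('pics/c2.png',cv2.resize(f[110:290,270:400],None,fx=3.3,fy=3.3,interpolation=cv2.INTER_CUBIC)[:, :])
f=cv2.imread('pics/top0.png')
b=cv2.resize(f[215:255,222:262],(600,600),interpolation=cv2.INTER_CUBIC)
cv2.imwrite('pics/c3.png',b)
```

```text
(no output)
```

View pics/c2.png

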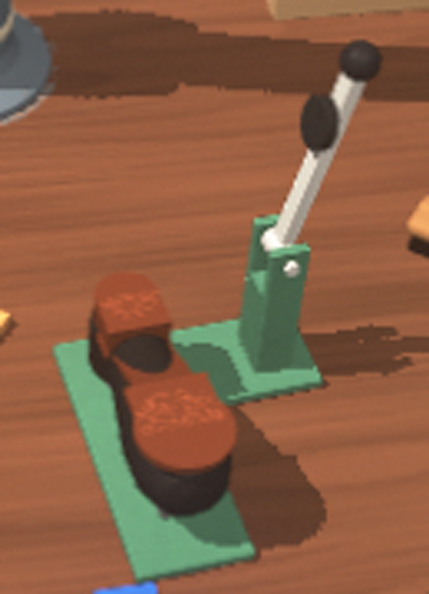

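View pics/c3.png

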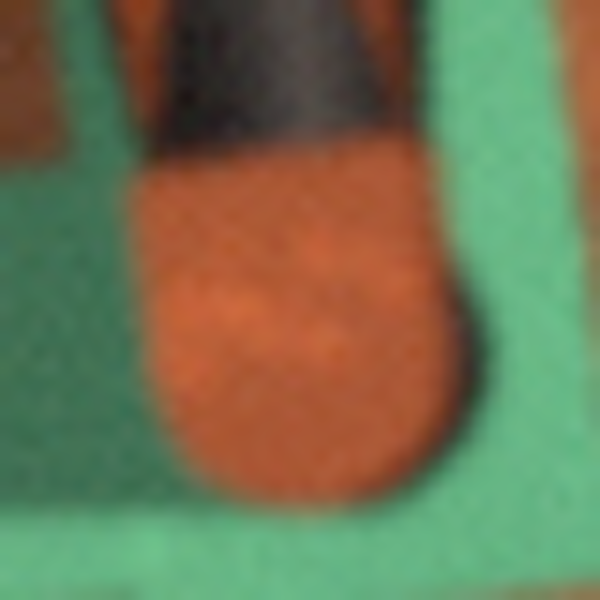

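Top crop: the heel's straight-edge corners are at (138,165) and (432,138), and the round end's bottom is at (310,508). In the scene crop the arm is near-upright with the ball at (360,62), and the heel corners are at (106,338) and (170,327).

```bash
cat >> h.py <<'E'
from scipy.optimize import least_squares
def sdD(p,s=1.):
    # signed distance to D outline (intersection style)
    x,y=p[:,0],p[:,1]
    q=np.c_[np.minimum(x+.006,0),y];d1=np.hypot(*q.T)-.027
    return np.maximum(d1,x-.033)
def fitD(n,uv,z,g):
    w=px2w(n,uv,z)[:,:2]
    def r(v):
        c,s=np.cos(v[2]),np.sin(v[2]);return sdD((w-v[:2])@np.array([[c,-s],[s,c]]))
    o=least_squares(r,g,loss='soft_l1',f_scale=.002);return o.x,r(o.x)
E
python3 - <<'E'
from h import *
f=cv2.imread('pics/top0.png')
h=np.array([[138,165],[200,160],[280,152],[360,145],[432,138],[148,300],[160,390],[230,490],[310,508],[380,495],[440,440],[462,350],[445,250],[140,230],[190,455]])
uv=np.array([222,215])+(h+.5)/15-.5
v,r=fitD('top',uv,.110,[.46,.1,0]);print('heel top',v.round(4),(r*1000).round(1))
h=np.array([[125,275],[98,295],[106,338],[138,332],[170,327],[155,285],[100,315],[163,305],[140,276],[108,279]])
uv=np.array([270,110])+(h+.5)/3.3-.5
v,r=fitD('scene',uv,.110,[.46,.1,0]);print('heel scene',v.round(4),(r*1000).round(1))
for n,g in(('top',[338,243]),('scene',[210,229])):
    f=cv2.imread(f'pics/{n}0.png')
    hsv=cv2.cvtColor(f,cv2.COLOR_BGR2HSV);m=cv2.inRange(hsv,(16,100,150),(35,255,255))
    k,l=cv2.connectedComponents(m);c=cv2.findContours((l==l[g[1],g[0]]).astype(np.uint8),0,cv2.CHAIN_APPROX_NONE)[0][0].reshape(-1,2).astype(float)
    ce=c.mean(0);c+= .5*(c-ce)/np.linalg.norm(c-ce,axis=1)[:,None]
    for a in(0,1,-1,2.5):
        v,r=fitD(n,c,.012,[.448,-.18,a]);print('lift',n,a,v.round(4),(np.abs(r).mean()*1e3).round(2))
E
```

```text
heel top [0.4737 0.0988 0.0766] [ 0.9  0.6  0.4  0.1  0.2  1.2  0.7  0.4 -0.2  1.   1.5  1.8  0.5  1.4
  0.5]
heel scene [0.4812 0.1002 0.0387] [ 0.2 -1.4  2.  -0.  -0.7  0.4  0.4 -0.7  1.1  0.7]
lift top 0 [ 0.4466 -0.1783 -0.5751] 1.31
lift top 1 [ 0.4486 -0.1846  1.0726] 4.1
lift top -1 [ 0.4466 -0.1783 -0.5751] 1.31
lift top 2.5 [ 0.4503 -0.1809  2.6045] 3.03
lift scene 0 [ 0.4502 -0.1801 -0.5779] 0.81
lift scene 1 [ 0.4507 -0.1863  0.9521] 3.97
lift scene -1 [ 0.4502 -0.1801 -0.5779] 0.81
lift scene 2.5 [ 0.4535 -0.182   2.5357] 2.62
```

```bash
cat >> h.py <<'E'
def plan(*ts,yaw=None):
    s=arm.sense();p=np.array(s['ee_pos']);r=np.array(s['eef_rot']);y=r[2]
    print('at',p.round(4),r.round(3),'F',np.round(s['contact_force'],1),'gap',round(float(s['finger_gap']),4),'t',s['time_s'])
    from scipy.spatial.transform import Rotation as Ro
    R=Ro.from_euler('xyz',r).as_matrix()
    for t in ts:
        d=(np.array(t)-p)@R*100;print('->',t,'tool cm',d.round(2),'rows',np.linalg.norm(d)/5);p=np.array(t)
    if yaw is not None: print('turn',round(y-yaw,3))
E
python3 - <<'E'
from h import *
plan((.276,.615,.42),(.42,.25,.42),(.449,-.179,.42),yaw=.994)
# plate edges angle (plate z~.008): 
pts=np.array([[697,17],[745,350],[455,380],[612,365]],float);uv=np.c_[180+(pts[:,0]-410+.5)/4-.5,165+(pts[:,1]+.5)/4-.5]
w=px2w('top',uv,.008);print(w.round(4));d=w[0]-w[1];print(np.arctan2(d[1],d[0]));d=w[2]-w[3];print(np.arctan2(-d[0],d[1]))
for n,uv in(('top',(192,243)),('scene',(357,187))): print(px2w(n,[uv],.14).round(3))
print(w2px('scene',[[.47,.23,.14],[.476,.0995,.11]]),w2px('top',[[.47,.23,.33]]))
E
```

```text
at [0.2761 0.6153 0.22  ] [-1.571  0.002  1.149] F [0.  0.  0.3] gap 0.0854 t 0.1
-> (0.276, 0.615, 0.42) tool cm [ -0.07 -20.    -0.  ] rows 4.0006071655448405
-> (0.42, 0.25, 0.42) tool cm [-27.41   0.05 -28.08] rows 7.847572873188244
-> (0.449, -0.179, 0.42) tool cm [-37.95   0.07 -20.21] rows 8.599581385160558
turn 0.155
[[0.6827 0.0754 0.008 ]
 [0.4284 0.0455 0.008 ]
 [0.4123 0.2645 0.008 ]
 [0.4201 0.1458 0.008 ]]
0.11724700268888606
0.06577248634560644
[[0.459 0.231 0.14 ]]
[[0.473 0.233 0.14 ]]
[[355.62674777 186.43077483]
 [308.51498361 200.22080651]] [[174.23804394 237.21587638]]
```

Request:
arm_command --steps "0 -5 0 0 1;0 -5 0 0 1;0 -5 0 0 1;0 -5 0 0 1;0 0 0 0 1"

```text
time_s: 0.6
ee_pos: [0.2757, 0.614, 0.4213]
eef_rot: [-1.571, 0.014, 1.149]
contact_force: [0.3, -0.4, 0.3]
finger_gap: 0.0853
```

Request:
arm_command --steps "-3.4 0 -3.5 0 1;-3.4 0 -3.5 0 1;-3.4 0 -3.5 0 1;-3.4 0 -3.5 0 1;-3.4 0 -3.5 0 1"

```text
time_s: 1.1
ee_pos: [0.3636, 0.3876, 0.4175]
eef_rot: [-1.567, 0.019, 1.164]
contact_force: [1.2, 1.7, -0.2]
finger_gap: 0.0853
```

Request:
arm_command --steps "-3.4 0 -3.5 0 1;-3.4 0 -3.5 0 1;-3.4 0 -3.5 0 1;0 0 0 0 1"

```text
time_s: 1.5
ee_pos: [0.4221, 0.2406, 0.4167]
eef_rot: [-1.568, 0.023, 1.151]
contact_force: [-0.3, 0.4, 0.7]
finger_gap: 0.0854
```

Run:
```python
from h import *
plan((.44,0,.42),(.449,-.179,.25),yaw=.994)
print(arm.sense()['q'])
```

```text
at [0.4221 0.2406 0.4167] [-1.568  0.023  1.151] F [-0.3  0.4  0.7] gap 0.0854 t 1.5
-> (0.44, 0, 0.42) tool cm [-21.25   0.12 -11.43] rows 4.825356999553158
-> (0.449, -0.179, 0.25) tool cm [-15.59  17.33  -8.16] rows 4.940526287755182
turn 0.157
[-0.76591124  0.04266242  0.16286078  1.65427656  0.00239226  1.46619165
  0.54792395]
```

Request:
arm_command --steps "-4.25 0 -2.3 0 1;-4.25 0 -2.3 0 1;-4.25 0 -2.3 0 1;-4.25 0 -2.3 0 1;-4.25 0 -2.3 0 1"

```text
time_s: 2.0
ee_pos: [0.4388, 0.005, 0.4164]
eef_rot: [-1.562, 0.025, 1.165]
contact_force: [0.0, -0.2, 0.5]
finger_gap: 0.0852
```

Request:
arm_command --steps "-3.1 3.5 -1.6 0 1;-3.1 3.5 -1.6 0 1;-3.1 3.5 -1.6 0 1;-3.1 3.5 -1.6 0 1;-3.1 3.5 -1.6 0 1"

```text
time_s: 2.5
ee_pos: [0.4502, -0.1767, 0.2451]
eef_rot: [-1.574, 0.017, 1.163]
contact_force: [1.2, 0.1, 0.1]
finger_gap: 0.0857
```

Request:
arm_command --steps "0 0 0 0.1 1;0 0 0 0.06 1;0 0 0 0 1"

```text
time_s: 2.8
ee_pos: [0.4445, -0.1806, 0.2377]
eef_rot: [-1.565, 0.026, 0.987]
contact_force: [-0.9, -0.1, 0.3]
finger_gap: 0.0856
```

Run:
```python
from h import *
a=-.577;t=np.array([.449,-.179])+.010*np.array([np.cos(a),np.sin(a)])
plan((*t,.08),(*t,.024),yaw=.994)
print(arm.sense()['q'])
```

```text
at [ 0.4445 -0.1806  0.2377] [-1.565  0.026  0.987] F [-0.9 -0.1  0.3] gap 0.0856 t 2.8
-> (np.float64(0.45738102955180354), np.float64(-0.1844551208650034), 0.08) tool cm [ 0.79 15.75 -1.38] rows 3.1663929016477095
-> (np.float64(0.45738102955180354), np.float64(-0.1844551208650034), 0.024) tool cm [ 0.14  5.6  -0.03] rows 1.1200000000000003
turn -0.007
[-0.30160084  0.1444522   0.65861623  1.98222906 -0.07410901  1.05739066
  1.37642609]
```

Request:
arm_command --steps "0.2 4 -0.35 0 1;0.2 4 -0.35 0 1;0.2 4 -0.35 0 1;0.2 3.7 -0.35 0 1;0 0 0 0 1"

```text
time_s: 3.3
ee_pos: [0.4625, -0.181, 0.0768]
eef_rot: [-1.57, 0.02, 1.0]
contact_force: [-0.9, -0.1, 0.1]
finger_gap: 0.0852
```

Run:
```python
from h import *
a=-.577;t=np.array([.449,-.179])+.010*np.array([np.cos(a),np.sin(a)])
plan((*t,.08),(*t,.024),yaw=.994)
im=shot('top');f=im['frame'];s=shot('scene')['frame']
u=w2px('top',[[.457,-.184,.03]])[0].astype(int);v=w2px('scene',[[.457,-.184,.03]])[0].astype(int);print(u,v)
c=lambda f,u:cv2.resize(f[u[1]-35:u[1]+35,u[0]-35:u[0]+35],(390,390),interpolation=cv2.INTER_CUBIC)
cv2.imwrite('pics/g1.png',np.hstack([c(f,u),c(s,v)]))
```

```text
at [ 0.4625 -0.181   0.0768] [-1.57  0.02  1.  ] F [-0.9 -0.1  0.1] gap 0.0852 t 3.3
-> (np.float64(0.45738102955180354), np.float64(-0.1844551208650034), 0.08) tool cm [-0.57 -0.31  0.24] rows 0.13856536743908865
-> (np.float64(0.45738102955180354), np.float64(-0.1844551208650034), 0.024) tool cm [ 0.11  5.6  -0.  ] rows 1.12
turn 0.006
[340 240] [207 224]
```

View pics/g1.png

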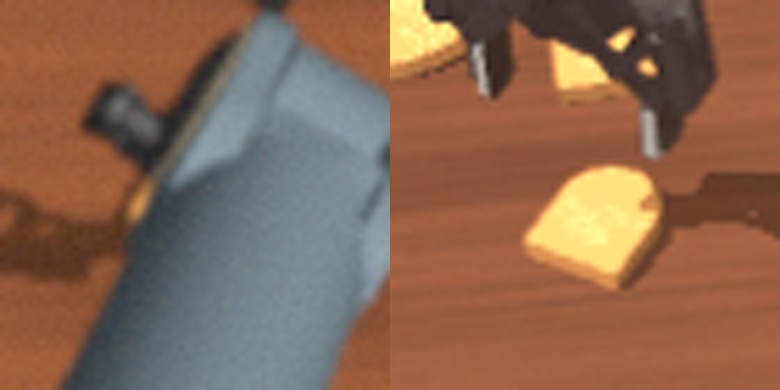

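Run:
```python
from h import *
for z in (.0568,.0638,.07): print(z,((w2px('scene',[[.4625+s*.0232,-.181+s*.0362,z] for s in(1,-1)])-[172,189])*5.57+[390,0]).round(0).tolist())
```

```text
0.0568 [[664.0, 199.0], [516.0, 145.0]]
0.0638 [[663.0, 189.0], [515.0, 136.0]]
0.07 [[662.0, 181.0], [513.0, 127.0]]
```

Request:
arm_command --steps "-0.55 2.5 0.25 0 1;0 2.6 0 0 1;0 0 0 0 1"

```text
time_s: 3.7
ee_pos: [0.4663, -0.1878, 0.0361]
eef_rot: [-1.592, 0.011, 1.002]
contact_force: [-1.0, -0.1, 0.1]
finger_gap: 0.0856
```

Run:
```python
from h import *
plan((.4574,-.1845,.024),yaw=.994)
s=shot('scene')['frame'];v=(206,229)
cv2.imwrite('pics/g2.png',cv2.resize(s[189:254,166:246],None,fx=8,fy=8,interpolation=cv2.INTER_CUBIC))
plan()
```

```text
at [ 0.4663 -0.1878  0.0361] [-1.592  0.011  1.002] F [-1.  -0.1  0.1] gap 0.0856 t 3.7
-> (0.4574, -0.1845, 0.024) tool cm [-0.18  1.2   0.96] rows 0.3086928523423157
turn 0.008
at [ 0.4675 -0.1885  0.0376] [-1.595  0.01   1.002] F [ 0.1 -0.7  0.4] gap 0.0853 t 3.75
```

View pics/g2.png

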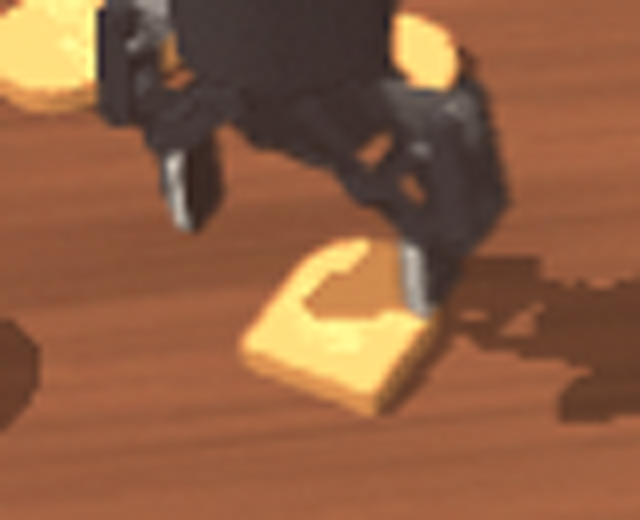

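Run:
```python
from h import *
h=np.array([[425,312],[190,228]]);uv=np.array([166,189])+(h+.5)/8-.5
for z in(.02,.025,.03,.035,.04):
    w=px2w('scene',uv,z);d=w[0]-w[1];print(z,w[:,:2].round(4).tolist(),w.mean(0).round(4),np.linalg.norm(d).round(4),np.arctan2(d[1],d[0]))
```

```text
0.02 [[0.4628, -0.1535], [0.4107, -0.2364]] [ 0.4368 -0.195   0.02  ] 0.0979 1.0092272640707383
0.025 [[0.4672, -0.1534], [0.4154, -0.2358]] [ 0.4413 -0.1946  0.025 ] 0.0974 1.0092272640707414
0.03 [[0.4717, -0.1532], [0.42, -0.2353]] [ 0.4459 -0.1943  0.03  ] 0.097 1.0092272640707407
0.035 [[0.4761, -0.1531], [0.4247, -0.2348]] [ 0.4504 -0.1939  0.035 ] 0.0965 1.0092272640707398
0.04 [[0.4805, -0.1529], [0.4294, -0.2342]] [ 0.4549 -0.1936  0.04  ] 0.0961 1.0092272640707418
```

Request:
arm_command --steps "-0.2 0.4 0.9 0 1;0 0.5 0 0 1;0 0 0 0 1;0 0 0 0 1"

```text
time_s: 4.15
ee_pos: [0.4622, -0.186, 0.0338]
eef_rot: [-1.604, 0.005, 1.003]
contact_force: [0.1, -0.3, 0.2]
finger_gap: 0.0855
```

Request:
arm_command --steps "0 0 0 0 1;0 0 0 0 1"

```text
time_s: 4.35
ee_pos: [0.4628, -0.1861, 0.0344]
eef_rot: [-1.606, 0.005, 1.003]
contact_force: [0.2, -0.2, 0.1]
finger_gap: 0.0856
```

Run:
```python
from h import *
plan((.4574,-.1845,.024),yaw=.994);s=arm.sense();print(np.round(s['q'],3),np.round(s['qd'],3),np.round(s['joint_efforts'],1))
```

```text
at [ 0.4628 -0.1861  0.0344] [-1.606  0.005  1.003] F [ 0.2 -0.2  0.1] gap 0.0856 t 4.35
-> (0.4574, -0.1845, 0.024) tool cm [-0.15  1.02  0.57] rows 0.23667304410491638
turn 0.009
[-0.107  0.47   0.499  2.155 -0.39   0.568  1.675] [-0.001 -0.004  0.002 -0.001  0.001  0.001 -0.   ] [ -0.  -37.5   5.2 -13.8   0.   -0.1   0. ]
```

Request:
arm_command --steps "-0.1 1 0.6 0 1;0 0.6 0.2 0 1;0 0.4 0 0 1"

```text
time_s: 4.65
ee_pos: [0.4557, -0.1828, 0.0129]
eef_rot: [-1.606, 0.005, 1.004]
contact_force: [0.8, -0.5, -0.0]
finger_gap: 0.0854
```

Run:
```python
from h import *
plan((.4574,-.1845,.024),yaw=.994)
s=shot('scene')['frame']
cv2.imwrite('pics/g3.png',cv2.resize(s[189:254,166:246],None,fx=8,fy=8,interpolation=cv2.INTER_CUBIC))
plan()
```

```text
at [ 0.4557 -0.1828  0.0129] [-1.606  0.005  1.004] F [ 0.8 -0.5 -0. ] gap 0.0854 t 4.65
-> (0.4574, -0.1845, 0.024) tool cm [-0.06 -1.1  -0.27] rows 0.22723468090315097
turn 0.01
at [ 0.4553 -0.1827  0.0124] [-1.605  0.005  1.004] F [-1.1  0.2 -0.7] gap 0.0856 t 4.7
```

View pics/g3.png

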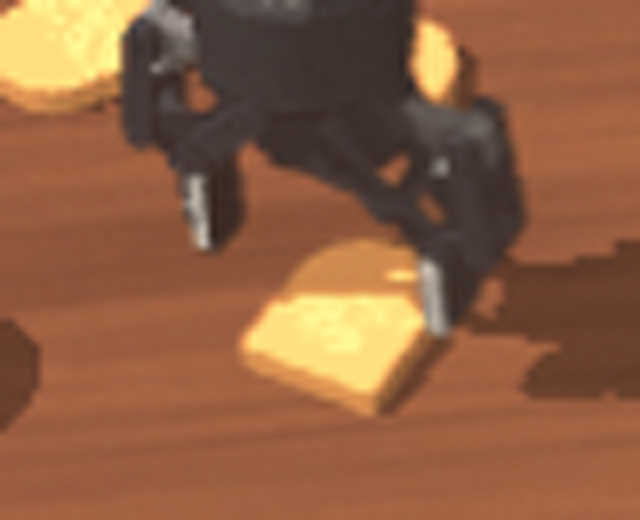

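Run:
```python
from h import *
A=np.array([166,189])+(np.array([[425,312],[190,228]])+.5)/8-.5
B=np.array([166,189])+(np.array([[440,335],[207,248]])+.5)/8-.5
pa=np.array([.4675,-.1885,.0376]);pb=np.array([.4553,-.1827,.0124])
print('obs shift',(B-A).mean(0),'pred',w2px('scene',[pb])-w2px('scene',[pa]))
for z in(0,.006,.012,.018): print(z,px2w('scene',B,z).mean(0).round(4))
# pad frame pts: front edge of pads, s=dist ahead of TCP
for s in(-.02,-.01,0,.01,.019): print(s,[((w2px('scene',[pb+k*.0427*np.array([.536,.844,0])+.011*np.array([.844,-.536,0])+s*np.array([.03,-.019,-1])])[0]-[166,189])*8).round(0) for k in(1,-1)])
```

```text
obs shift [2.     2.6875] pred [[2.73284304 2.4310595 ]]
0 [ 0.4299 -0.1909  0.    ]
0.006 [ 0.4353 -0.1906  0.006 ]
0.012 [ 0.4407 -0.1902  0.012 ]
0.018 [ 0.4461 -0.1898  0.018 ]
-0.02 [array([426., 336.]), array([218., 260.])]
-0.01 [array([428., 355.]), array([221., 279.])]
0 [array([430., 374.]), array([223., 298.])]
0.01 [array([432., 393.]), array([226., 317.])]
0.019 [array([434., 410.]), array([229., 334.])]
```

Request:
arm_command --steps "0 0.4 0 0 1;0 0.4 0 0 1;0 0 0 0 1"

```text
time_s: 5.0
ee_pos: [0.4552, -0.183, 0.003]
eef_rot: [-1.604, 0.006, 1.003]
contact_force: [0.2, -0.5, -0.2]
finger_gap: 0.0852
```

Request:
arm_command --steps "0 0.4 0 0 1;0 0.4 0 0 1;0 0 0 0 1"

```text
time_s: 5.3
ee_pos: [0.4558, -0.1834, -0.0055]
eef_rot: [-1.605, 0.006, 1.003]
contact_force: [0.0, 0.8, 0.5]
finger_gap: 0.0853
```

Request:
arm_command --steps "0 0.3 0 0 1;0 0.3 0 0 1;0 0 0 0 1"

```text
time_s: 5.6
ee_pos: [0.4561, -0.1836, -0.012]
eef_rot: [-1.605, 0.006, 1.003]
contact_force: [0.1, 0.2, 0.7]
finger_gap: 0.0852
```

Run:
```python
from h import *
plan()
s=shot('scene')['frame']
cv2.imwrite('pics/g4.png',cv2.resize(s[189:254,166:246],None,fx=8,fy=8,interpolation=cv2.INTER_CUBIC))
```

```text
at [ 0.4561 -0.1836 -0.012 ] [-1.605  0.006  1.003] F [0.1 0.2 0.7] gap 0.0852 t 5.6
```

View pics/g4.png

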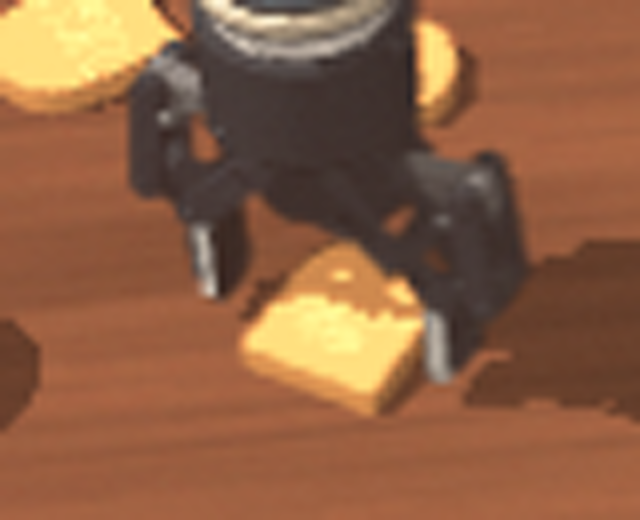

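Run:
```python
from h import *
B=np.array([166,189])+(np.array([[428,380],[215,297]])+.5)/8-.5
a=-.577;R=np.array([[np.cos(a),-np.sin(a)],[np.sin(a),np.cos(a)]])
for z in(0,.006,.012,.018): w=px2w('scene',B,z);print(z,w.mean(0).round(4),np.linalg.norm(w[0]-w[1]).round(4),'in lift frame mm',((w[:,:2]-[.4502,-.1801])@R*1000).round(1).tolist())
```

```text
0 [ 0.4526 -0.1926  0.    ] 0.0902 in lift frame mm [[9.3, 35.9], [8.3, -54.3]]
0.006 [ 0.4578 -0.1922  0.006 ] 0.0897 in lift frame mm [[13.5, 38.9], [12.5, -50.8]]
0.012 [ 0.4631 -0.1918  0.012 ] 0.0892 in lift frame mm [[17.7, 41.9], [16.7, -47.4]]
0.018 [ 0.4684 -0.1914  0.018 ] 0.0888 in lift frame mm [[21.9, 44.8], [20.9, -43.9]]
```

Request:
arm_command --steps "0 0.25 0 0 1;0 0 0 0 0.75;0 0 0 0 0.75;0 0 0 0 0.75" --newtons 30

```text
time_s: 6.05
ee_pos: [0.4564, -0.1838, -0.0144]
eef_rot: [-1.606, 0.005, 1.003]
contact_force: [0.4, 0.1, -0.2]
finger_gap: 0.0643
```

Request:
arm_command --steps "0 0 0 0 0.3;0 0 0 0 0.3;0 0 0 0 0.3;0 0 0 0 0.3"

```text
time_s: 6.45
ee_pos: [0.4571, -0.1834, -0.0134]
eef_rot: [-1.606, 0.004, 1.003]
contact_force: [0.6, -0.6, 0.0]
finger_gap: 0.0533
```

Request:
arm_command --steps "0 -1 0 0 0.3;0 -3 0 0 0.3;0 -5 0 0 0.3;0 -5 0 0 0.3;0 -5 0 0 0.3" --newtons 45

```text
time_s: 6.95
ee_pos: [0.4468, -0.1782, 0.1765]
eef_rot: [-1.59, 0.011, 1.001]
contact_force: [2.1, 0.1, -0.1]
finger_gap: 0.0526
```

Run:
```python
from h import *
s=shot('scene')['frame'];plan()
cv2.imwrite('pics/g5.png',cv2.resize(s[130:260,160:260],None,fx=4.5,fy=4.5,interpolation=cv2.INTER_CUBIC))
```

```text
at [ 0.4515 -0.1806  0.184 ] [-1.603  0.005  1.   ] F [ 1.  -1.7  4.1] gap 0.0526 t 7.0
```

View pics/g5.png

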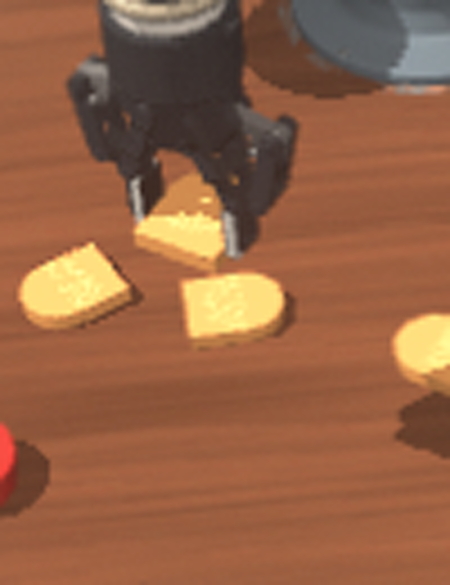

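Run:
```python
from h import *
plan((.487,.1003,.18),yaw=1.651)
b=.08;ex=np.array([np.cos(b),np.sin(b),0]);ey=np.array([-np.sin(b),np.cos(b),0]);o=np.array([.4778,.0996,0])
for th in(1.3,1.4,1.5,1.6,1.7,1.8,1.9):
    X=o+ey*(.13-.19*np.cos(th))+np.array([0,0,.14+.19*np.sin(th)]);print(th,w2px('top',[X]).round(1),w2px('scene',[X]).round(1))
```

```text
at [ 0.4515 -0.1806  0.184 ] [-1.603  0.005  1.   ] F [ 1.  -1.7  4.1] gap 0.0526 t 7.0
-> (0.487, 0.1003, 0.18) tool cm [25.55 -0.12 12.2 ] rows 5.662736745235978
turn -0.651
1.3 [[197.3 236. ]] [[343.7 135.5]]
1.4 [[188.9 236.8]] [[351.  133.2]]
1.5 [[180.5 237.7]] [[358.4 131.5]]
1.6 [[172.2 238.6]] [[365.7 130.4]]
1.7 [[164.2 239.5]] [[372.8 129.9]]
1.8 [[156.5 240.5]] [[379.7 130. ]]
1.9 [[149.4 241.4]] [[386.2 130.8]]
```

Request:
arm_command --steps "3.6 0 1.7 0 0.3;3.6 0 1.7 0 0.3;3.6 0 1.7 0 0.3;3.6 0 1.7 0 0.3;3.6 0 1.7 0 0.3"

```text
time_s: 7.5
ee_pos: [0.4807, 0.0148, 0.1889]
eef_rot: [-1.617, -0.005, 0.983]
contact_force: [0.2, 0.6, -1.0]
finger_gap: 0.0527
```

Request:
arm_command --steps "3.6 0 1.7 0 0.3;0 0 0 -0.14 0.3;0 0 0 -0.14 0.3;0 0 0 -0.14 0.3;0 0 0 -0.14 0.3"

```text
time_s: 8.0
ee_pos: [0.4856, 0.0638, 0.1899]
eef_rot: [-1.613, 0.019, 1.573]
contact_force: [0.6, -0.6, -0.9]
finger_gap: 0.0529
```

Request:
arm_command --steps "0 0 0 -0.1 0.3;0 0 0 0 0.3;0 0 0 0 0.3"

```text
time_s: 8.3
ee_pos: [0.4848, 0.0632, 0.1908]
eef_rot: [-1.611, 0.023, 1.675]
contact_force: [0.5, 0.5, 1.0]
finger_gap: 0.0523
```

Run:
```python
from h import *
plan((.487,.1003,.15),yaw=1.651);print(arm.sense()['q'].round(2))
```

```text
at [0.4848 0.0632 0.1908] [-1.611  0.023  1.675] F [0.5 0.5 1. ] gap 0.0523 t 8.3
-> (0.487, 0.1003, 0.15) tool cm [ 3.76  4.02 -0.44] rows 1.104343485728928
turn 0.024
[-0.62  0.18  0.44  2.05 -0.06  0.9   1.53]
```

Request:
arm_command --steps "1.9 2 -0.2 0.015 0.3;1.9 2 -0.2 0 0.3;0 2 0 0 0.3;0 0.5 0 0 0.3;0 0 0 0 0.3"

```text
time_s: 8.8
ee_pos: [0.4894, 0.1006, 0.1253]
eef_rot: [-1.616, 0.022, 1.648]
contact_force: [0.1, 0.0, -0.3]
finger_gap: 0.0526
```

Run:
```python
from h import *
plan((.487,.1003,.125),yaw=1.651)
s=shot('scene')['frame'];t=shot('top')['frame'];plan()
a=cv2.resize(s[155:235,270:350],(560,560),interpolation=cv2.INTER_CUBIC)
b=cv2.resize(t[215:255,222:262],(230,230),interpolation=cv2.INTER_CUBIC)
o=np.zeros((560,795,3),np.uint8);o[:,:560]=a;o[:230,565:]=b
cv2.imwrite('pics/p1.png',o)
```

```text
at [0.4894 0.1006 0.1253] [-1.616  0.022  1.648] F [ 0.1  0.  -0.3] gap 0.0526 t 8.8
-> (0.487, 0.1003, 0.125) tool cm [-0.01  0.02  0.24] rows 0.04912139758942939
turn -0.003
at [0.49   0.1005 0.1262] [-1.617  0.021  1.648] F [-0.3  0.4 -0.3] gap 0.0528 t 8.9
```

View pics/p1.png

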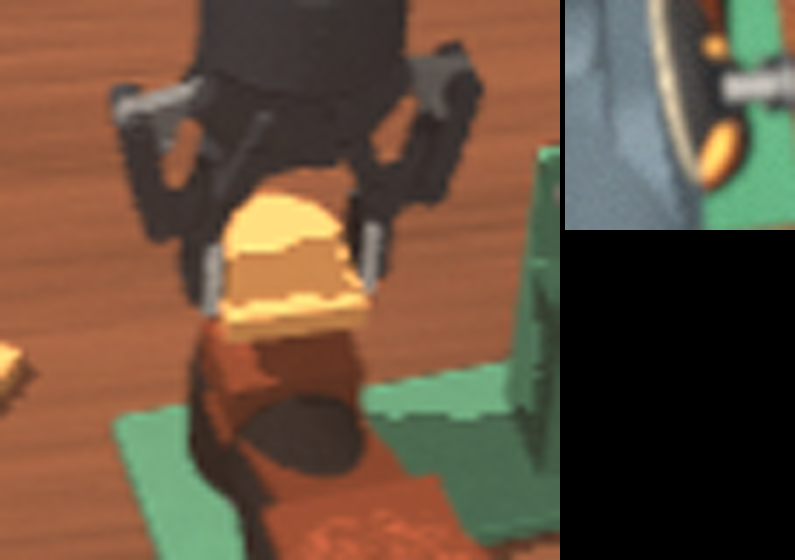

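Run:
```python
from h import *
def mid(uv,z):
    w=px2w('scene',uv,z);d=w[0]-w[1];print(z,w[:,:2].round(4).tolist(),'mid',w.mean(0).round(4),'len',np.linalg.norm(d).round(4),'ang',np.arctan2(d[1],d[0])-np.pi/2)
A=np.array([[302.0,212.5],[321.4,208.8]])[::-1];print('heel');mid(A,.110)
o=np.array([270,155])+.5/7-.5
for z in(.134,.1396): mid((o+np.array([[228,340],[366,318]])/7)[::-1],z)
for z in(.146,.1516): mid((o+np.array([[222,313],[369,296]])/7)[::-1],z)
# segment lift front mask: bright yellow columns
im=shot('scene')['frame'];hsv=cv2.cvtColor(im,cv2.COLOR_BGR2HSV);m=cv2.inRange(hsv,(14,110,120),(35,255,255))[170:215,290:335]
for r in range(8,40): print(r+170,''.join('#' if v else '.' for v in m[r]))
```

```text
heel
0.11 [[0.5124, 0.1283], [0.5188, 0.0741]] mid [0.5156 0.1012 0.11  ] len 0.0545 ang 0.11754752743719332
0.134 [[0.5028, 0.1298], [0.5072, 0.0756]] mid [0.505  0.1027 0.134 ] len 0.0544 ang 0.08143616585011348
0.1396 [[0.5081, 0.1284], [0.5125, 0.0745]] mid [0.5103 0.1014 0.1396] len 0.0541 ang 0.08143616585011748
0.146 [[0.5029, 0.1302], [0.5043, 0.0733]] mid [0.5036 0.1018 0.146 ] len 0.0569 ang 0.024829707484493868
0.1516 [[0.5083, 0.1288], [0.5097, 0.0722]] mid [0.509  0.1005 0.1516] len 0.0565 ang 0.024829707484495867
178 .............................................
179 .............................................
180 .............................................
181 .............................................
182 .............................................
183 ................########.....................
184 ..............############...................
185 .............##############..................
186 .............###############.................
187 ............#################................
188 ............#################................
189 ............#
[... 332 characters left out ...]

196 ............####################.............
197 ............####################.............
198 ............####################.............
199 ............####################.............
200 ............####################.............
201 ............#################................
202 .............##########......................
203 .............#...............................
204 .............................................
205 .............................................
206 .............................................
207 .............................................
208 .............................................
209 ..................................#..........
```

Request:
arm_command --steps "0 1 0 0 0.3;0 1 0 0 0.3;0 0.4 0 0 0.3;0 0 0 0 0.3"

```text
time_s: 9.35
ee_pos: [0.4927, 0.0997, 0.1024]
eef_rot: [-1.622, 0.019, 1.646]
contact_force: [0.0, -0.4, -0.6]
finger_gap: 0.0528
```

Request:
arm_command --steps "0 0.3 0 0 0.3;0 0 0 0 0.3"

```text
time_s: 9.55
ee_pos: [0.4929, 0.0995, 0.099]
eef_rot: [-1.621, 0.02, 1.646]
contact_force: [0.8, -0.7, -1.2]
finger_gap: 0.0525
```

Request:
arm_command --steps "0 0.1 0.2 0 0.3;0 0.1 0 0 0.3;0 0 0 0 0.3"

```text
time_s: 9.85
ee_pos: [0.4908, 0.0994, 0.0972]
eef_rot: [-1.621, 0.019, 1.646]
contact_force: [-0.5, 0.3, 0.8]
finger_gap: 0.0531
```

Run:
```python
from h import *
im=shot('scene')['frame'];plan()
hsv=cv2.cvtColor(im,cv2.COLOR_BGR2HSV);m=cv2.inRange(hsv,(14,110,110),(35,255,255))[180:222,292:332]
for r in range(m.shape[0]): print(r+180,''.join('#' if v else '.' for v in m[r]))
b=.08
for o in([.4808,.1],):
    for z in(.110,.122):
        P=[[o[0]+x*np.cos(b)-y*np.sin(b),o[1]+x*np.sin(b)+y*np.cos(b),z] for x,y in((.033,-.027),(.033,.027),(-.033,0))];print(z,w2px('scene',P).round(1).tolist())
```

```text
at [0.4908 0.0994 0.0971] [-1.621  0.019  1.646] F [ 0.2 -0.4  1. ] gap 0.0525 t 9.9
180 ........................................
181 ........................................
182 ........................................
183 ........................................
184 ........................................
185 ........................................
186 ........................................
187 ........................................
188 ........................................
189 ........................................
190 ...............#........................
191 .............########...................
192 ...........############.................
193 ..........##############................
194 ..........###############...............
195 .........#################..............
196 .........#################..............
197 .........#################..............
198 .........##################.............
199 ..........#################.............
200 .........##################.............
201 .........###################............
202 ..........###########
[... 283 characters left out ...]
......
209 ..........##############........#.......
210 ..........#######.......................
211 ........................................
212 ....#...................................
213 ........................................
214 ........................................
215 ..............................#.........
216 ........................................
217 ........................................
218 ........................................
219 ........................................
220 ........................................
221 ........................................
0.11 [[302.4, 211.6], [321.8, 208.5], [306.0, 193.1]]
0.122 [[302.6, 208.6], [322.1, 205.4], [306.2, 190.0]]
```

Request:
arm_command --steps "0 0.1 0 0 0.3;0 0 0 0 0.3;0 0 0 0 0.7;0 0 0 0 0.85;0 0 0 0 0.9"

```text
time_s: 10.4
ee_pos: [0.4916, 0.0996, 0.0973]
eef_rot: [-1.623, 0.018, 1.646]
contact_force: [0.4, -0.6, 0.7]
finger_gap: 0.0769
```

Request:
arm_command --steps "0 0 0 0 0.9;0 -2 0 0 0.9;0 -4 0 0 0.9;0 -5 0 0 0.9;0 -5 0 0 0.9"

```text
time_s: 10.9
ee_pos: [0.4785, 0.1007, 0.2545]
eef_rot: [-1.606, 0.026, 1.646]
contact_force: [0.8, 0.9, 0.2]
finger_gap: 0.0769
```

Request:
arm_command --steps "0 0 4 0 0.9;-3 0 4 0 0.9;-5 0 0 0 0.9;-5 0 0 0 0.9;0 0 0 0 0.9"

```text
time_s: 11.4
ee_pos: [0.4118, -0.0353, 0.2626]
eef_rot: [-1.628, 0.017, 1.651]
contact_force: [0.4, -0.0, 0.3]
finger_gap: 0.0768
```

Run:
```python
from h import *
for n in('top','scene'):
    f=shot(n,n+'_l.png')['frame'];f0=cv2.imread(f'pics/{n}0.png')
    hsv=cv2.cvtColor(f,cv2.COLOR_BGR2HSV);m=cv2.inRange(hsv,(15,110,110),(35,255,255))
    g=w2px(n,[[.4785,.0996,.122]])[0].round().astype(int)
    k,l=cv2.connectedComponents(m);mm=(l==l[g[1],g[0]]).astype(np.uint8)
    c=cv2.findContours(mm,0,cv2.CHAIN_APPROX_NONE)[0][0].reshape(-1,2).astype(float)
    ce=c.mean(0);c+=.5*(c-ce)/np.linalg.norm(c-ce,axis=1)[:,None]
    v,r=fitD(n,c,.122,[.478,.1,.08]);print(n,g,mm.sum(),'lift',v.round(4),(np.abs(r).mean()*1e3).round(2))
    x0,y0=g-[18,17];H=cv2.cvtColor(f0,cv2.COLOR_BGR2HSV)
    rd=lambda h:(((h[...,0]<15)|(h[...,0]>172))&(h[...,1]>110)&(h[...,2]>95))
    print('x0',x0)
    for y in range(y0,y0+38): print(y,''.join('#' if q else '.' for q in rd(H)[y,x0:x0+36]),''.join('T' if mm[y,x] else '#' if rd(hsv)[y,x] else '.' for x in range(x0,x0+36)))
plan()
```

```text
top [241 235] 512 lift [0.4781 0.0982 0.056 ] 2.89
x0 223
218 ##.....##........................... ##.....##...........................
219 ##......#........................... ##......#...........................
220 ##......#........................... ##......#...........................
221 ##......#........................... ##......#.............#TT#T.........
222 ##.................................. ##......##.#TTTTTTTTTTTTTTTT........
223 ###................................. ###.....TTTTTTTTTTTTTTTTTTTT........
224 ##.................########......... ##......TTTTTTTTTTTTTTTTTTTTT.......
225 .............###############........ ........TTTTTTTTTTTTTTTTTTTTT.......
226 .........###################........ ........TTTTTTTTTTTTTTTTTTTTT.......
227 ........####################........ .......TTTTTTTTTTTTTTTTTTTTTT.......
228 ........####################........ .......TTTTTTTTTTTTTTTTTTTTTT.......
229 ........####################........ ........TTTTTTTTTTTTTTTTTTTTT.......
230 ........####################........ ........TTTTTTTTTTTTTTTTTTTTT.......
231 ........################
[... 4333 characters left out ...]
#####....................... ######..############................
212 ######..#####....................... #####...########....................
213 ........#####....................... ........#######.....................
214 .........####.................#..... .........#####......................
215 .........###..................#..... .........####.................#.....
216 ..........##...................#.... ..........##...................#....
217 ..........##...................##... ..........##...................##...
218 .............##................###.. .............##................###..
at [ 0.4121 -0.0303  0.2622] [-1.627  0.016  1.659] F [-0.4 -0.3  0.6] gap 0.0769 t 11.5
```

Run:
```python
from h import *
R=[]
for n,(x,y) in(('top',(225,216)),('scene',(292,183))):
    t=[cv2.resize(cv2.imread(f'pics/{n}{s}.png')[y:y+36,x:x+36],(396,297) if 0 else (300,300),interpolation=cv2.INTER_CUBIC) for s in('0','_l')]
    R.append(np.hstack(t))
cv2.imwrite('pics/q.png',np.vstack(R))
```

```text
(no output)
```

View pics/q.png

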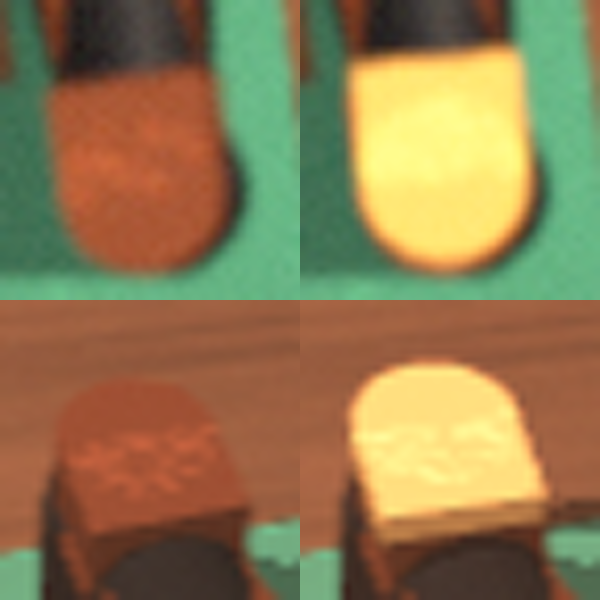

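The lift sits about 4 mm too far towards the toe and 1–1.5 mm towards -y. In the top view its front edge is at y≈59 against 78 for the heel, and a rim of the heel's back shows at y 262–272; the scene view agrees. I'll regrip and shift it.

Run:
```python
from h import *
plan((.482,.1005,.262),(.4905,.1003,.14),(.4913,.1003,.0968),yaw=1.648)
```

```text
at [ 0.4121 -0.0303  0.2622] [-1.627  0.016  1.659] F [-0.4 -0.3  0.6] gap 0.0769 t 11.5
-> (0.482, 0.1005, 0.262) tool cm [12.42  0.27 -8.11] rows 2.966388204389028
-> (0.4905, 0.1003, 0.14) tool cm [ 0.1  12.23 -0.16] rows 2.445918232484479
-> (0.4913, 0.1003, 0.0968) tool cm [0.06 4.32 0.16] rows 0.8641481354490098
turn 0.011
```

Request:
arm_command --steps "4 0 -2.2 0 0.9;4 0 -2.2 0 0.9;4 0 -2.2 0 0.9;1 0 -0.6 0 0.9;0 0 0 0 0.9"

```text
time_s: 12.0
ee_pos: [0.4731, 0.1174, 0.2628]
eef_rot: [-1.625, 0.014, 1.666]
contact_force: [-0.9, -0.3, -0.6]
finger_gap: 0.0768
```

Run:
```python
from h import *
plan((.4905,.1003,.14),(.4913,.1003,.0968),yaw=1.648)
```

```text
at [0.4731 0.1174 0.2628] [-1.625  0.014  1.666] F [-0.9 -0.3 -0.6] gap 0.0768 t 12.0
-> (0.4905, 0.1003, 0.14) tool cm [-1.7  12.37 -0.9 ] rows 2.503976014154358
-> (0.4913, 0.1003, 0.0968) tool cm [0.05 4.32 0.16] rows 0.8641481354490098
turn 0.018
```

Request:
arm_command --steps "-0.85 3 -0.45 0.018 0.9;-0.85 3 -0.45 0 0.9;0 3 0 0 0.9;0 2.5 0 0 0.9;0 0 0 0 0.9"

```text
time_s: 12.5
ee_pos: [0.4881, 0.0998, 0.1451]
eef_rot: [-1.625, 0.013, 1.651]
contact_force: [-1.0, -0.1, -0.0]
finger_gap: 0.0772
```

Run:
```python
from h import *
plan((.4913,.1003,.12),(.4913,.1003,.0968),yaw=1.648)
```

```text
at [0.4881 0.0998 0.1451] [-1.625  0.013  1.651] F [-1.  -0.1 -0. ] gap 0.0772 t 12.5
-> (0.4913, 0.1003, 0.12) tool cm [ 0.05  2.53 -0.19] rows 0.5067638860188747
-> (0.4913, 0.1003, 0.0968) tool cm [0.03 2.32 0.13] rows 0.46399999999999997
turn 0.003
```

Request:
arm_command --steps "0.05 2.4 -0.1 0 0.9;0 1.5 0.05 0 0.9;0 0.7 0 0 0.9;0 0 0 0 0.9"

```text
time_s: 12.9
ee_pos: [0.4918, 0.0992, 0.1016]
eef_rot: [-1.628, 0.011, 1.649]
contact_force: [0.7, 0.0, -0.0]
finger_gap: 0.077
```

Run:
```python
from h import *
plan((.4913,.1008,.098),yaw=1.648)
```

```text
at [0.4918 0.0992 0.1016] [-1.628  0.011  1.649] F [ 0.7  0.  -0. ] gap 0.077 t 12.9
-> (0.4913, 0.1008, 0.098) tool cm [0.17 0.35 0.06] rows 0.07898908079834047
turn 0.001
```

Request:
arm_command --steps "0.15 0.35 0.05 0 0.9;0 0 0 0 0.6;0 0 0 0 0.4;0 0 0 0 0.3;0 0 0 0 0.3" --newtons 40

```text
time_s: 13.4
ee_pos: [0.4937, 0.1015, 0.102]
eef_rot: [-1.634, 0.008, 1.65]
contact_force: [0.1, -0.2, -0.8]
finger_gap: 0.0526
```

Request:
arm_command --steps "0 0 0 0 0.3;0 -0.3 0 0 0.3;0 -0.1 0 0 0.3;0 0 0 0 0.3"

```text
time_s: 13.8
ee_pos: [0.4933, 0.1015, 0.1064]
eef_rot: [-1.634, 0.008, 1.65]
contact_force: [0.2, -0.1, -0.9]
finger_gap: 0.053
```

Run:
```python
from h import *
plan((.4875,.101,.1015),yaw=1.648)
```

```text
at [0.4933 0.1015 0.1064] [-1.634  0.008  1.65 ] F [ 0.2 -0.1 -0.9] gap 0.053 t 13.8
-> (0.4875, 0.101, 0.1015) tool cm [-0.    0.45  0.61] rows 0.15217536173146062
turn 0.002
```

Request:
arm_command --steps "-0.05 0 0.4 0 0.3;0 0.2 0 0 0.3;0 0.2 0 0 0.3;0 0 0 0 0.3"

```text
time_s: 14.2
ee_pos: [0.4889, 0.1006, 0.1016]
eef_rot: [-1.634, 0.008, 1.65]
contact_force: [-0.4, -0.0, -0.3]
finger_gap: 0.0527
```

Run:
```python
from h import *
plan((.4894,.101,.1018),yaw=1.65)
```

```text
at [0.4889 0.1006 0.1016] [-1.634  0.008  1.65 ] F [-0.4 -0.  -0.3] gap 0.0527 t 14.2
-> (0.4894, 0.101, 0.1018) tool cm [ 0.03 -0.02 -0.05] rows 0.013063001880947356
turn -0.0
```

Within a millimetre of the target; release, withdraw and measure.

Request:
arm_command --steps "0 0.05 0 0 0.3;0 0 0 0 0.7;0 0 0 0 0.85;0 0 0 0 0.9;0 0 0 0 0.9"

```text
time_s: 14.7
ee_pos: [0.4893, 0.1006, 0.1011]
eef_rot: [-1.634, 0.008, 1.65]
contact_force: [0.7, -0.2, 0.1]
finger_gap: 0.0769
```

Request:
arm_command --steps "0 -2 0 0 0.9;0 -4 0 0 0.9;0 -5 0 0 0.9;0 -5 0 0 0.9;0 0 0 0 0.9"

```text
time_s: 15.2
ee_pos: [0.4783, 0.1008, 0.2655]
eef_rot: [-1.631, 0.011, 1.649]
contact_force: [-0.0, -0.4, -0.6]
finger_gap: 0.0768
```

Request:
arm_command --steps "0 0 4 0 0.9;-3 0 4 0 0.9;-5 0 0 0 0.9;-5 0 0 0 0.9;0 0 0 0 0.9"

```text
time_s: 15.7
ee_pos: [0.4067, -0.0366, 0.2614]
eef_rot: [-1.635, 0.008, 1.655]
contact_force: [-0.1, -0.1, -0.9]
finger_gap: 0.0769
```

Run:
```python
from h import *
for n in('top','scene'):
    f=shot(n,n+'_m.png')['frame'];fl=cv2.imread(f'pics/{n}_l.png')
    x0,y0=(223,218) if n=='top' else (291,185)
    def mk(f):
        h=cv2.cvtColor(f,cv2.COLOR_BGR2HSV);return (h[...,0]>=13)&(h[...,0]<=35)&(h[...,1]>100)&(h[...,2]>110)
    a,b=mk(fl),mk(f)
    for y in range(y0,y0+34): print(y,''.join('#' if q else '.' for q in a[y,x0:x0+34]),''.join('#' if q else '.' for q in b[y,x0:x0+34]))
    # sub-pixel shift between the two pictures (tan-ness = G channel)
    A=fl[y0-4:y0+36,x0-2:x0+38].astype(np.float32);B=f[y0-4:y0+36,x0-2:x0+38].astype(np.float32)
    W=np.eye(2,3,dtype=np.float32);cc,W=cv2.findTransformECC((a[y0-4:y0+36,x0-2:x0+38]*255).astype(np.uint8),(b[y0-4:y0+36,x0-2:x0+38]*255).astype(np.uint8),W,cv2.MOTION_EUCLIDEAN,None and 0 or (3,100,1e-5),None,3)
    print(n,'shift',W.round(3).tolist(),cc)
plan()
```

```text
218 .................................. ..................................
219 .................................. ..................................
220 .................................. ..................................
221 ......................#####....... ..................................
222 ........#..#################...... ..................................
223 ........#####################..... .................###########......
224 .......######################..... .........###################......
225 .......######################..... ........#####################.....
226 .......######################..... .......######################.....
227 .......######################..... .......######################.....
228 .......######################..... .......######################.....
229 .......######################..... .......######################.....
230 ........#####################..... .......######################.....
231 ........######################.... .......######################.....
232 ........######################.... ........#################
[... 3579 characters left out ...]
.... ...###............................
213 .................................. ..................................
214 .................................. ..................................
215 ...............................#.. ...............................#..
216 .................................. ..................................
217 .................................. ..................................
218 .................................. ..................................
scene shift [[1.0, 0.02500000037252903, -0.5199999809265137], [-0.02500000037252903, 1.0, -0.7149999737739563]] 0.9936690673581736
at [ 0.407  -0.0317  0.2612] [-1.634  0.007  1.662] F [0.4 0.7 0.4] gap 0.0773 t 15.8
```

Run:
```python
from h import *
P=[]
for n,(x,y) in(('top',(157,245)),('scene',(379,129))):
    f=cv2.imread(f'pics/{n}0.png');g=f[y-12:y+13,x-12:x+13].max(2)
    print(n)
    for r in range(25): print(''.join('%4d'%v for v in g[r]))
```

```text
top
 146 145 147 147 150 145 144 147 147 141 143 146 146 142 145 146 142 143 143 145 145 143 144 146 140
 145 145 143 145 141 146 144 144 144 147 143 142 143 139 146 145 143 145 147 145 142 139 137 137 129
 148 150 148 149 149 152 150 152 144 150 151 147 150 149 152 153 150 150 149 148 139 126 123 117 109
 156 159 156 156 159 155 161 157 157 155 153 152 156 154 149 150 151 147 149 140 125 111 104  94  87
 159 157 155 159 157 156 155 155 154 144 149 146 150 144 133 129 126 128 131 123 105  97  89  80  59
 154 156 148 151 151 149 152 144 130 125 119 117 112 113 104 100 101 105  97 103  94  90  85  71  58
 145 147 147 149 147 147 139 126 104  85  77  76  75  74  67  69  80  88 106 101  97  96  89  65  53
 152 155 153 154 152 144 125 101  74  59  44  53  44  48  43  56  79 108 129 135 133 121 106  79  59
 153 153 154 152 150 126 100  71  51  47  44  45  40  41  40  49  74 113 155 170 176 170 143 101  63
 134 133 132 130 124 100  74  46  47  44  49  50  50  49  45  44  66 107 167 195 208 199 162 109  70
 106 106 107 105  92  69  50  39  47  50  53  59  54  54  49  47  49  91 148 192 208 2
[... 3259 characters left out ...]
97  97  97 145 211 227 228 228 204 163 150 151 129 100  98  97  98  97  96  97  97  99 100 100
  98  98  98 103 180 233 228 229 221 187 164 163 152 117  97  97  97  98  98  98  98  99  98  97  98
  97  98  98 122 192 228 228 229 209 167 163 164 139 104  97  95  95  97  97  96  96  96  92  93  94
  86  86  93 152 219 229 228 223 196 165 164 162 131  96  97  96  96  98  98  98  98  98  97  98  98
  70  68  81 146 215 228 228 212 172 167 164 151 128 109  98  99  98  99  99  97  96  97  97  97  97
  66  65  67  87 170 228 225 200 166 165 165 156 150 137 119 120 117 118 116 115 115 114 114 112 111
  63  69  66  66 134 217 219 179 165 166 160 153 157 156 156 153 154 153 154 154 154 154 153 150 150
```

Request:
arm_command --steps "0 -4 0 0.13 0.9;0 -4 0 0.14 0.9;0 -4 0 0.14 0.9;0 -4 0 0.14 0.9;0 0 0 0.14 0.9"

```text
time_s: 16.3
ee_pos: [0.3955, -0.0229, 0.4241]
eef_rot: [-1.62, -0.03, 0.96]
contact_force: [-0.4, -0.5, -0.5]
finger_gap: 0.0762
```

Request:
arm_command --steps "0 0 0 0.14 0.9;0 0 0 0.14 0.9;0 0 0 0.14 0.9;0 0 0 0.14 0.9;0 0 0 0.14 0.9"

```text
time_s: 16.8
ee_pos: [0.3967, -0.0128, 0.4238]
eef_rot: [-1.589, -0.055, 0.247]
contact_force: [0.1, 0.5, 0.4]
finger_gap: 0.077
```

Run:
```python
from h import *
T=(156.,245.);S=(378.9,128.)
o=least_squares(lambda X:np.r_[w2px('top',[X])[0]-T,w2px('scene',[X])[0]-S],[.463,.269,.32]);print('ball',o.x.round(4),o.fun.round(2))
plan((.463,.268,.44),(.463,.268,.30),yaw=.09)
```

```text
ball [0.4536 0.2737 0.3234] [ 0.12  0.02  0.13 -0.03]
at [ 0.3967 -0.0128  0.4238] [-1.589 -0.055  0.247] F [0.1 0.5 0.4] gap 0.077 t 16.8
-> (0.463, 0.268, 0.44) tool cm [13.36 -1.35 25.59] rows 5.7796778479271556
-> (0.463, 0.268, 0.3) tool cm [-0.76 13.98  0.25] rows 2.8000000000000007
turn 0.157
```

Request:
arm_command --steps "2.1 -0.25 4.2 0 0.9;2.1 -0.25 4.2 0 0.9;2.1 -0.25 4.2 0 0.9;2.1 -0.25 4.2 0 0.9;2.1 -0.25 4.2 0 0.9"

```text
time_s: 17.3
ee_pos: [0.4465, 0.2257, 0.4363]
eef_rot: [-1.587, -0.052, 0.243]
contact_force: [0.5, 0.1, -0.1]
finger_gap: 0.0772
```

Request:
arm_command --steps "2.1 0 4.2 0.1 0.9;0 0 0 0.04 0.9;0 0 0 0 0.9"

```text
time_s: 17.6
ee_pos: [0.4529, 0.287, 0.4318]
eef_rot: [-1.579, -0.047, 0.119]
contact_force: [-0.2, -1.2, 0.9]
finger_gap: 0.0766
```

Run:
```python
from h import *
plan((.455,.272,.36),(.455,.272,.298),yaw=.11);print(arm.sense()['q'].round(2))
```

```text
at [0.4529 0.287  0.4318] [-1.579 -0.047  0.119] F [-0.2 -1.2  0.9] gap 0.0766 t 17.6
-> (0.455, 0.272, 0.36) tool cm [-0.31  7.19 -1.46] rows 1.4679194870487444
-> (0.455, 0.272, 0.298) tool cm [-0.29  6.19  0.05] rows 1.24
turn 0.009
[-0.72  0.1   0.06  1.56  0.03  1.45 -0.54]
```

Request:
arm_command --steps "-0.3 3.6 -1.2 0 0.9;-0.1 3.6 -0.2 0 0.9;-0.1 3 0 0 0.9;-0.1 2.5 0 0 0.9;0 0 0 0 0.9"

```text
time_s: 18.1
ee_pos: [0.4512, 0.2759, 0.2989]
eef_rot: [-1.578, -0.045, 0.131]
contact_force: [-0.5, 0.5, -0.2]
finger_gap: 0.0769
```

Run:
```python
from h import *
plan((.455,.272,.298),yaw=.11)
s=shot('scene','b.png')['frame'];t=shot('top','bt.png')['frame']
g=s[105:160:1,345:410].max(2)
for r in range(0,55,1): print(105+r,''.join(' .:-=+*#%@'[v//26] for v in g[r]))
```

```text
at [0.4512 0.2759 0.2989] [-1.578 -0.045  0.131] F [-0.5  0.5 -0.2] gap 0.0769 t 18.1
-> (0.455, 0.272, 0.298) tool cm [ 0.32  0.11 -0.44] rows 0.11030143895145725
turn 0.021
105 +++*%%####*************+-:::::::::::--:::::::-=++**+++++*********
106 +++*######**************=:::::::-:::--:::::::--=++*++=-=+********
107 ***+*####****************+=:::::-::::-:::::::----+**+=--+********
108 *****####*****************=-:::::::::-::::::::---=***=--+********
109 *****####****************+-::::::--::-:::::::::--=++=-::=*****+*+
110 ******###****************=:::::::==::--:.:::-::::-==--::=********
111 ******##*****************=:::::::=+-:-----==-:::::---:::=*+++++++
112 ******##*****************=:::::::+*-:--=++++::::::---:::=++++++++
113 *******#*****************=:::::::+*-:--=++==::::::---::-=++******
114 ************************+-:::::::+=-::------:::::---:::=+********
115 ++++++++******+++++**+**+:::::::-++=::------:::::::::::=*********
116 +++++++***++*+**********+:::::::=+*=::-----::::::::::::=*********
117 ************************+:::::::=***-::---+-:::::::::::=*********
118 ***********
[... 2224 characters left out ...]

150 ++++++**********-::::::::::=*************************************
151 ****************=::::::::::+*************************************
152 ****************+:::::::::-**************************************
153 *****************-::::::::+*+***************************+*+++++++
154 *****************+:::::.:=*******************+++++++++++++++++***
155 ******************#-::--++**********+++++++++++++****************
156 ****************++%#==++*****++++++++*++*************************
157 ******************%%=+****++*+*****************************+*++++
158 *****************@%%%#********************************++*+++++++*
159 *****************@%%%*****************************************+**
```

Run:
```python
from h import *
e=np.array([.4512,.2759,.2989]);y=.131
ux=np.array([np.cos(y),np.sin(y),0]);uz=np.array([-np.sin(y),np.cos(y),0])
for s in(.011,.02,.03,.04):
    print(s,w2px('scene',[e+.0385*ux+k*uz+[0,0,s] for k in(-.011,.011)]).round(1).tolist())
print(w2px('scene',[[.4536,.2737,.3234],np.array([.4536,.2737,.3234])+.0385*ux]).round(1))
```

```text
0.011 [[380.9, 141.6], [389.0, 140.2]]
0.02 [[381.4, 138.8], [389.6, 137.4]]
0.03 [[382.0, 135.6], [390.2, 134.2]]
0.04 [[382.6, 132.4], [390.9, 131.0]]
[[379.  128. ]
 [385.2 137.3]]
```

Request:
arm_command --steps "0.2 0.7 -0.2 0.02 0.9;0 0 0 0 0.5;0 0 0 0 0.3;0 0 0 0 0.1;0 0 0 0 0.1" --newtons 25

```text
time_s: 18.7
ee_pos: [0.456, 0.2771, 0.3009]
eef_rot: [-1.569, -0.054, 0.11]
contact_force: [-2.6, 0.0, -0.8]
finger_gap: 0.0302
```

Request:
arm_command --steps "0 0 0 0 0.1;0 0 0 0 0.1;0 0 0 0 0.1"

```text
time_s: 19.0
ee_pos: [0.4559, 0.2771, 0.3009]
eef_rot: [-1.568, -0.054, 0.11]
contact_force: [-0.6, -0.8, -1.3]
finger_gap: 0.0302
```

Request:
arm_command --steps "0 -0.2 -1.4 0 0.1;0 -0.2 -1.4 0 0.1;0 0 -2 0 0.1;0 0 0 0 0.1" --newtons 40

```text
time_s: 19.4
ee_pos: [0.4612, 0.233, 0.3061]
eef_rot: [-1.559, -0.058, 0.113]
contact_force: [-0.1, -2.4, -3.3]
finger_gap: 0.0297
```

```bash
cat >> h.py <<'E'
def ang():
    s=arm.sense();p=s['ee_pos'];print(p.round(4),s['eef_rot'].round(3),s['contact_force'].round(1),s['finger_gap'].round(4))
    dy=p[1]-.0035-.2295;dz=p[2]+.0225-.14;print('r',np.hypot(dy,dz),'th',np.arctan2(dz,-dy))
E
python3 -c "
from h import *
ang()"
```

```text
Traceback (most recent call last):
  File "h.py", line 36, in ang
    s=arm.sense();p=s['ee_pos'];print(p.round(4),s['eef_rot'].round(3),s['contact_force'].round(1),s['finger_gap'].round(4))
                                                                                                   ^^^^^^^^^^^^^^^^^^^^^
AttributeError: 'float' object has no attribute 'round'
```

Request:
arm_command --steps "0 0.2 -2.8 0 0.1;0 0.65 -2.8 0 0.1;0 1 -2.7 0 0.1;0 0 0 0 0.1"

```text
time_s: 19.8
ee_pos: [0.4706, 0.1544, 0.2895]
eef_rot: [-1.552, -0.06, 0.12]
contact_force: [3.6, -0.0, -8.0]
finger_gap: 0.0302
```

```bash
sed -i "s/,s\['finger_gap'\].round(4)//" h.py; python3 -c "
from h import *
ang()"
```

```text
[0.4706 0.1544 0.2895] [-1.552 -0.06   0.12 ] [ 3.6 -0.  -8. ]
r 0.18910026770149768 th 1.142304776885671
```

Request:
arm_command --steps "0 1.3 -2.3 0 0.1;0 1.6 -2.1 0 0.1;0 1.9 -1.9 0 0.1;0 0 0 0 0.1"

```text
time_s: 20.2
ee_pos: [0.478, 0.0924, 0.2446]
eef_rot: [-1.554, -0.053, 0.124]
contact_force: [3.6, 1.2, -7.4]
finger_gap: 0.0295
```

```bash
python3 -c "
from h import *
ang()"
```

```text
[0.478  0.0924 0.2446] [-1.554 -0.053  0.124] [ 3.6  1.2 -7.4]
r 0.18950358234836875 th 0.7351714785732388
```

Request:
arm_command --steps "0 2.3 -1.8 0 0.1;0 2.5 -1.4 0 0.1;0 2.5 -1 0 0.1;0 0 0 0 0.1"

```text
time_s: 20.6
ee_pos: [0.4826, 0.0514, 0.1728]
eef_rot: [-1.559, -0.04, 0.129]
contact_force: [1.8, -1.4, -4.1]
finger_gap: 0.0301
```

```bash
python3 -c "
from h import *
ang()"
```

```text
[0.4826 0.0514 0.1728] [-1.559 -0.04   0.129] [ 1.8 -1.4 -4.1]
r 0.18979574071680835 th 0.2954612000169677
```

Request:
arm_command --steps "0 1.5 -0.4 0 0.1;0 1.5 -0.25 0 0.1;0 1 -0.1 0 0.1;0 0 0 0 0.1"

```text
time_s: 21.0
ee_pos: [0.4831, 0.0447, 0.136]
eef_rot: [-1.565, -0.03, 0.136]
contact_force: [-0.9, -3.5, -2.7]
finger_gap: 0.0297
```

```bash
python3 -c "
from h import *
ang()"
```

```text
[0.4831 0.0447 0.136 ] [-1.565 -0.03   0.136] [-0.9 -3.5 -2.7]
r 0.18921533340377578 th 0.09797527055514166
```

Request:
arm_command --steps "0 0.7 0 0 0.1;0 0.6 0 0 0.1;0 0 0 0 0.1"

```text
time_s: 21.3
ee_pos: [0.483, 0.0434, 0.1262]
eef_rot: [-1.569, -0.026, 0.137]
contact_force: [-1.2, -5.4, -4.6]
finger_gap: 0.0296
```

Request:
arm_command --steps "0 0.5 0 0 0.1;0 0.5 0 0 0.1;0 0.3 0 0 0.1"

```text
time_s: 21.6
ee_pos: [0.4829, 0.0435, 0.1172]
eef_rot: [-1.571, -0.022, 0.136]
contact_force: [-4.7, -4.7, 2.7]
finger_gap: 0.0301
```

Request:
arm_command --steps "0 0.5 0 0 0.1;0 0.5 0 0 0.1;0 0.5 0 0 0.1"

```text
time_s: 21.9
ee_pos: [0.4827, 0.0442, 0.106]
eef_rot: [-1.572, -0.019, 0.136]
contact_force: [-3.8, -6.3, 2.2]
finger_gap: 0.0295
```

Request:
arm_command --steps "0 1 0 0 0.1;0 1 0 0 0.1;0 1 0 0 0.1"

```text
time_s: 22.2
ee_pos: [0.4825, 0.0461, 0.09]
eef_rot: [-1.567, -0.012, 0.138]
contact_force: [-16.1, -5.7, 32.7]
finger_gap: 0.0293
```

Request:
arm_command --steps "0 0 0 0 0.1;0 0 0 0 0.1"

```text
time_s: 22.4
ee_pos: [0.4823, 0.0461, 0.0929]
eef_rot: [-1.569, -0.011, 0.139]
contact_force: [-2.4, -5.5, -4.6]
finger_gap: 0.0283
```

Run:
```python
from h import *
ang()
s=shot('scene','pr.png')['frame']
g=s[150:215,270:345].max(2)
for r in range(65): print(150+r,''.join(' .:-=+*#%@'[v//26] for v in g[r]))
b=.1;ey=np.array([-np.sin(b),np.cos(b),0]);H=np.array([.4765,.1,0])+ey*.13+[0,0,.14]
for th in(.15,.05,0,-.03):
    f=lambda r,dz:H-ey*r*np.cos(th)+[0,0,r*np.sin(th)+dz]
    print(th,'ball',w2px('scene',[f(.19,0),f(.13,.007)]).round(1).tolist())
```

```text
[0.4823 0.0461 0.0929] [-1.569 -0.011  0.139] [-2.4 -5.5 -4.6]
r 0.18853959562954328 th -0.13091936143394722
150 *****+++=======--------------------+***++++++++++++++++++++++++++++++++++++
151 *******++======-------------------=++++++++++++++++++++++++++++++++++++++**
152 +++++%@=+*+===--------------------+*+++++++++++++++++++++++++++************
153 *****#%*==+*+=-------------------=++++*************************************
154 ******@@===+**+==--------====----+*+***************************************
155 ++++*+*%#--===+***++++++++=-----+*++***************************************
156 ****+=+%@@---==========------:-**+=+***************************************
157 ****+==*%@@%--------------:::-+*+=:=**********************************+*+++
158 ****+=-+##%@@%=:::::-:::::-=+**+=::+*************************+**+*+********
159 *****=-=++#%%@@@#=----==+*##**+=-::+***************************************
160 ****+=--*#=+*#####%@%####****+==-::+*****+*********************************
161 ****+=:-=#%*-+*####*******+==++=:::+***************************************
162 ****+=:---*#++=--=======--=
[... 3678 characters left out ...]
++-::-=*########******+++==+*++++++=-===*******+-:
209 *+==+*************+-::::-++-::-=*##******++==------=+++=--======+*******+-:
210 +==+************+++-:::-=++-:::=***++==-------------===========+********+-:
211 ===+***************+==+***+:::------------::::::-----===========+*******+-:
212 -=*****+*****************+=:::-::------::::::...::---============+******=::
213 =+*******************++***+:::-------::.::.:::....:--================+**+-:
214 +***************++*#******+:::------::............::-===================-::
0.15 ball [[288.6, 188.6], [310.2, 185.4]]
0.05 ball [[287.8, 193.7], [309.5, 189.0]]
0 ball [[287.7, 196.3], [309.4, 190.7]]
-0.03 ball [[287.7, 197.7], [309.3, 191.8]]
```

Request:
arm_command --steps "0 0 0 0 0.6;0 0 0 0 0.8;0 0 0 0 0.9;0 0 0 0 0.9;0 0 0 0 0.9"

```text
time_s: 22.95
ee_pos: [0.4877, 0.0532, 0.0978]
eef_rot: [-1.565, -0.022, 0.146]
contact_force: [0.0, -0.3, -0.5]
finger_gap: 0.0764
```

Request:
arm_command --steps "0 -1 0 0 0.9;0 -2.5 0 0 0.9;0 -4 0 0 0.9;0 -2 0 0 0.9;0 0 0 0 0.9"

```text
time_s: 23.45
ee_pos: [0.4856, 0.0525, 0.1979]
eef_rot: [-1.565, -0.02, 0.146]
contact_force: [-0.8, -0.3, -0.7]
finger_gap: 0.0768
```

Request:
arm_command --steps "0 0 0 0 0;0 0 0 0 0;0 0 0 0 0;0 0 0 0 0;0 0 0 0 0"

```text
time_s: 23.95
ee_pos: [0.4834, 0.0521, 0.1948]
eef_rot: [-1.565, -0.015, 0.145]
contact_force: [-0.2, 0.2, -1.6]
finger_gap: 0.0039
```

Run:
```python
from h import *
plan((.4825,.0415,.16))
s=shot('scene','pr2.png')['frame']
g=s[165:215,270:345].max(2)
for r in range(50): print(165+r,''.join(' .:-=+*#%@'[v//26] for v in g[r]))
```

```text
at [0.4834 0.0521 0.1948] [-1.565 -0.015  0.145] F [-0.2  0.2 -1.6] gap 0.0039 t 23.95
-> (0.4825, 0.0415, 0.16) tool cm [-0.29  3.47 -1.05] rows 0.728081597645551
165 ***************+=::::::=+=--+**+---+***************************************
166 ****+*++++******+-:::::::---+*##+-:+***************************************
167 ******************+::::::---=+==-::=***************************************
168 ******************+:::::::::----:::=***************************************
169 ***************+*+=:::::::::::::::+************************************+***
170 +***+++++++++**+++=-:::::::::::.:=*****************************************
171 +++++++++++++****+=--:::::::::::=******************************************
172 ++++++*+***++****+++=::::::::::=*************+++*+++***********************
173 +++++++++********++++::::::-+****+*+++++++++++++*******************++++++++
174 +++**************++++:::::-=++++++++++++++++************++++++++++*********
175 *+**+++++++++++++++++:::::-=++++++***********+++++++++++*******************
176 +++++++++++++++++++++:::::-+***++++++++++++++++*****
[... 2363 characters left out ...]
***********+=:-*@@@@@@@@@@@@%######*++++++++++++++++++++=--:
207 @%+=+*********************+-::+@@@@@@%#########****+++++++++++++++==+***+::
208 @*+==+********************+-::=#%########******+++==+++++++++=+*********+-:
209 *+==+*********************+-::=*###******++==------=+*+==+**************+-:
210 +==+**********************+-:::+#**++==------------=+*#*****************+-:
211 ===+**********************+:::--==--------:::::----=********************+-:
212 -=*****+*****************+=:::--=------:::::::::::-=********************+-:
213 =+*******************++***+:::-------::::::::::::.:-+*******************+-:
214 +***************++*#******+:::===---:::::::::::::::--==+*+========+*****+-:
```

Request:
arm_command --steps "-0.1 1.5 -1.05 0 0;0 1 0 0 0;0 0.8 0 0 0;0 0 0 0 0" --newtons 40

```text
time_s: 24.4
ee_pos: [0.4842, 0.0424, 0.1596]
eef_rot: [-1.565, -0.013, 0.146]
contact_force: [-0.1, -0.1, -0.6]
finger_gap: 0.0
```

Request:
arm_command --steps "0 0.5 0 0 0;0 0.5 0 0 0;0 0.5 0 0 0"

```text
time_s: 24.7
ee_pos: [0.4854, 0.0433, 0.1448]
eef_rot: [-1.565, -0.015, 0.147]
contact_force: [-4.9, -2.6, 24.1]
finger_gap: 0.0001
```

Contact at the predicted ball top, 24 N. Holding and pressing a bit more.

Request:
arm_command --steps "0 0.4 0 0 0;0 0.4 0 0 0;0 0.4 0 0 0"

```text
time_s: 25.0
ee_pos: [0.4856, 0.0433, 0.1444]
eef_rot: [-1.56, -0.013, 0.146]
contact_force: [-12.3, -1.9, 34.5]
finger_gap: 0.0
```

Request:
arm_command --steps "0 0.4 0 0 0;0 0.4 0 0 0;0 0.4 0 0 0"

```text
time_s: 25.3
ee_pos: [0.4856, 0.0434, 0.1445]
eef_rot: [-1.555, -0.012, 0.145]
contact_force: [-11.9, -1.6, 34.3]
finger_gap: -0.0
```

Run:
```python
from h import *
plan()
s=shot('scene','pr3.png')['frame']
g=s[185:215,270:345].max(2)
for r in range(30): print(185+r,''.join(' .:-=+*#%@'[v//26] for v in g[r]))
```

```text
at [0.4856 0.0434 0.1445] [-1.555 -0.012  0.145] F [-11.9  -1.6  34.3] gap -0.0 t 25.3
185 **************+:::::::::---::-+**************+++++++++++++=+*##************
186 **************+=-:::::::::::-+*******+++++++++++++++++**##**************##*
187 **************+++-:::::::::=*++++++++++++++++**++*##########*****#######%%#
188 **************+++-:::::-=++++++++++++++++++**######################%%#*****
189 **************+++-::::-=+++++++++**#*+**#####################%%##**********
190 ************+*+++-::::-=+++++++=+#%#####################%%##**************+
191 ******+++++++++++-::::-+*+*#*######################%%##**************+=+++=
192 ++++++++++++++=++-::::-*#####################%%%#***************+=++******=
193 ++++********+=-++-::::-+################%%%#***************+=++++******+++=
194 ************+:-++-::::-+###########@@%#************#*+++***+++++*++++*****=
195 ***********+=::=++----:+#####%%%#**************+*++*++*++*****************=
196 **++++++++++=:::-::::::+%%##**************=-:::+********************++++++=
197 ++++++*****+-::::::::::=***********#+-:::::::::+#
[... 686 characters left out ...]
***********+=:-=@@@@@@@@###########*++++++++++++++++++++===-
207 @%+=+*********************+-::+@@@@@@%#########****+++++++++++++++==+***+-:
208 @*+==+********************+-::=#%########******+++==+++++++++=+*******+==-:
209 *+==+*********************+-.:=*####*****+++=------=+*+==+*#*******+====-::
210 +==+**********************+-.::+#**++==-------------+*##*******+=======-:::
211 ===+**********************+:::--==--------:::::----=***********+=======-:::
212 -=***********************+=:::--=------:::::.....:-=**********+=========-::
213 =+******************+++***+:::--=----:::::::::....:-+*********+=========-::
214 +***************++*#******+:::===---:::::::::::...:--==+*+==============-::
```

Request:
arm_command --steps "0 -0.5 0 0 0;0 -1 0 0 0;0 -3 0 0 0;0 -4 0 0 0;0 -4 0 0 0"

```text
time_s: 25.85
ee_pos: [0.4813, 0.0412, 0.2704]
eef_rot: [-1.555, -0.003, 0.145]
contact_force: [0.6, 0.1, 0.3]
finger_gap: -0.0002
```

Request:
arm_command --steps "0 0 -4 0 0;0 0 -4 0 0;0 0 -4 0 0;0 0 -4 0 0;0 0 0 0 0"

```text
time_s: 26.35
ee_pos: [0.5108, -0.12, 0.276]
eef_rot: [-1.556, -0.021, 0.153]
contact_force: [-0.2, 0.7, 1.5]
finger_gap: 0.0001
```

Run:
```python
from h import *
plan()
s=shot('scene','pr4.png')['frame']
g=s[185:215,270:345].max(2)
for r in range(27): print(185+r,''.join(' .:-=+*#%@'[v//26] for v in g[r]))
t=shot('top','prt.png')['frame'];a=cv2.imread('pics/top_m.png');print('top')
for y in range(219,252):
    f=lambda f:''.join('#' if (13<=h[0]<=35 and h[1]>100 and h[2]>110) else '.' for h in cv2.cvtColor(f,cv2.COLOR_BGR2HSV)[y,223:258])
    print(y,f(a),f(t))
```

```text
at [ 0.5108 -0.12    0.276 ] [-1.556 -0.021  0.153] F [-0.2  0.7  1.5] gap 0.0001 t 26.35
185 **********************************************++++++++++++*%###************
186 **************************************++++++++++++***#%@@@@@#**********###*
187 *******************************+++++++++++++****%@@@@@@@@@@%****########%%#
188 *********************+++++++++++++++++****#%@@@@@@@@@@@@@@@########%%#*****
189 ****************++++++++++++++++**##*#@@@@@@@@@@@@@@@@@@@@###%%##**********
190 *************+++++++++++++++***#%@@@@@@@@@@@############%%##**************+
191 ****+++++++++++=-:::-=+++=+*@@@@@%################%%%#***************+=+++=
192 +++++++++++++=-:::::::+######################%%%#***************+=++******=
193 ++++********+-::::::::-+################%%#***************+=+++++**+***+++=
194 ***********+=::::::::::+##########%%%#***************+++***+++++++*++*****=
195 ***********+=::::::::::+#####%%##*************+++=++++++******************=
196 **++++++++++-::::::::::*%##**************=-::::+*******************+++++++=
197 ++++++*****+-::::::::::=************=-::::::::
[... 2961 characters left out ...]
..########......
243 .........####################...... ..........########.##########......
244 ..........###################...... ..........##################.......
245 ...........#################....... ...........#################.......
246 ...........################........ ...........################........
247 ............##############......... ............##############.........
248 ..............##########........... ..............##########...........
249 ................................... ...................................
250 ................................... ...................................
251 ................................... ...................................
```

Request:
arm_command --steps "0 0 0 0 0;0 0 0 0 0;0 0 0 0 0"

```text
time_s: 26.75
ee_pos: [0.5108, -0.1102, 0.2751]
eef_rot: [-1.551, -0.019, 0.166]
contact_force: [0.0, 0.0, 1.3]
finger_gap: -0.0001
```

```bash
python3 -c "
from workcell import arm
print(arm.job_done())"
```

```text
the job is handed in; nothing more can be done
None
```

I handed the job in at about 27 s; no verdict is reported. The farthest tan lift is on the heel, straight edge to the toe, and the press arm is down with its pad on the lift.

- **Placing:** The first placing was about 4 mm too far towards the toe. I regripped the lift and moved it back.
- **Pressing:** I swung the arm over by its ball. The fingers slid down the ball near the end, so I let go and pressed the ball from above with shut fingers, at about 34 N. The gripper is clear and touches nothing.
- **Last checks:**
  - The lift did not visibly move under the press. In the top picture its round end is about flush, and its straight edge reads up to about 3.5 mm towards the toe. The scene picture puts it within about 1 mm.
  - The ball's position puts the press arm at about 0 rad, uncertain by about 0.02 rad, which is no finer than the allowed range.
- **What disagreed:**
  - The two cameras differed by 4–8 mm on the heel's position along x, so I judged flushness by comparing pictures from the same camera.
  - The reported TCP height read about 30 mm lower than the pictures and the bench showed. I allowed for that in every grasp.
- **Not checked:** I did not check in the pictures that the other bench items stayed put. No move was aimed near them.

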